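Pump up the pressure canister until its indicator pin stands out

TASK

Pump up the steel pressure canister on the bench: press the big black mushroom plunger on its lid all the way down with the fingertips and let it spring all the way back up, again and again, until the thin indicator pin beside it has come fully out, and finish with the plunger let up. Do not touch the indicator pin itself or the little vent screw with its crossbar, do not pick anything up, and leave the jar, the tube rack and the phone where they are.

Things in the scene. Friction and masses are not known exactly. Their poses are not given: they have to be found in the camera images.
- canister: upright steel pressure canister fixed to the bench, 128 mm across (140 over the lid clamps), the lid's flat top 124 mm above the bench; origin on its axis at bench height, z up. Seen along its own x axis: plunger at x = -18, pin at x = +36, vent screw at x = +12, y = -45 mm.
- plunger_top (a point): centre of the flat top of the pump plunger's black mushroom knob (40 mm across, top face about 32 mm across) on the canister's lid, by far the largest thing there. It stands upright, its top 170 mm above the bench when up and 152 mm when fully down; the point moves with it. z of the point is up.
- plunger (a joint): how far the plunger is pressed, m: 0 up, 0.018 fully down on a solid stop. Its spring pushes back with 3 N at the top, 7 N at the bottom, about 2 N more while it drives the pin; let go, it springs up by itself within 0.5 s. A stroke counts if it goes at least 15 mm down and comes back to within 2 mm of the top.
- pin (a joint): how far the indicator pin has come out, m: 0 in, 0.028 fully out. Each full stroke of the plunger raises it to the next multiple of 0.004 (up to 1.5 mm less if the plunger stops 3 mm short of its stop) and there it stays, but for a settling of under 1 mm. It starts between 0 and 0.012, so four to seven strokes are needed. More strokes after it is fully out do no harm.
- pin_tip (a point): top end of the indicator pin, an upright steel pin 10 mm thick in a low collar 18 mm across and 8 mm high on the lid, 54 mm from the plunger's axis. The tip is 134 mm above the bench when fully in (2 mm above its collar), 162 mm when fully out (30 mm above its collar).
- pin_stem: the indicator pin itself, not to be touched; its origin lies on the pin's axis, 10 mm below its tip, z up.
- vent: vent screw on the lid, not to be touched: 14 mm thick, 17 mm high with a crossbar 20 mm long on top; origin at its foot on the lid, 124 mm above the bench, 54 mm from the plunger's axis and 51 mm from the pin's.
- jar: loose small amber screw-top jar, 60 mm across, 75 mm high, origin at the centre of its underside; a bystander.
- rack: loose blue tube rack, 90 x 130 x 40 mm high, origin at the centre of its underside; a bystander.
- phone: loose phone lying flat, 75 x 150 x 9 mm, origin at the centre of its underside; a bystander.
Mind the look-alikes: they are no part of the job. Of the things that look like the canister, the middle-sized one is meant.

How it is judged:
By the outcome, as a careful person would: the job done as asked, in the order asked, and still so for the second after the job is handed in, with the robot touching nothing.
It also fails if it takes over 61 s, if anything falls off the work surface, if the arm or the gripper's body presses on something with over 40 N, if the wrist force passes 120 N, or if a joint passes its speed limit or range.

ROBOT

A 6-joint arm with a two-finger parallel gripper is mounted at the origin on the work surface. World frame = base frame: x ahead of the robot, y to its left, z up, the work surface at z = 0. Lengths are in m, angles in rad, forces in N, time in s.
With the tool pointing down it reaches from about 0.425 to 0.925 m from the base axis. Payload 12.5 kg.
Tool frame: the origin (TCP) lies midway between the tips of the shut fingers; the grasp point (between the pads) lies 19 mm behind it; z points along the fingers, y is the line along which they close (so a half turn about z gives the same grasp; the last joint's range is limited). The gripper opens to 85 mm and grips with 20 to 120 N. Pads are 22 mm wide; open, the fingers measure 114 mm over their backs; the gripper's body (76 mm by 85 mm) begins 54 mm behind the grasp point. The pads swing forward as they close: fully open they stand 13 mm farther back than shut.
Start: joints at [-1.296, 0.491, 1.559, -0, 1.092, -0.106], TCP at [0.232, -0.58, 0.231] pointing down, gripper open.
Joint ranges: [-3.1, 3.1], [-0.84, 2.19], [0.05, 2.79], [-1.13, 4.28], [0.06, 2.93], [-2.69, 2.69]. Speed limits (rad/s): [2.22, 2.22, 2.79, 3.14, 3.14, 3.14].

INTERFACE

Orientations are given as [roll, pitch, yaw] about the fixed x, y, z axes, in that order (R = Rz(yaw) Ry(pitch) Rx(roll)).
In Python, from rig import * gives the robot as it stands. The module is installed in compiled form; this text tells all that it offers.
- The arm moves only by the shell command python3 -m handwheel 'ROWS' [OPENING] [FORCE]. ROWS is JSON, a list of rows, each an object with "dp": the shift along the tool's x, y, z in m, a list of three; "rotation": the turn, a rotation vector about the tool's x, y, z in rad, a list of three. In form: [{"dp": [dx, dy, dz], "rotation": [ax, ay, az]}, ...]. A call has 1 to 20 rows; each row is the pose to reach, as a shift and turn from the pose commanded when the call began, along the tool's axes at that moment; what a row does not reach only later rows make up. A row lasts 1/8 s, in which the tool goes at most 62.5 mm and 10.7 degrees, less where a joint would pass 70% of its speed; a pose out of reach is approached as far as the arm can. A call with a gripper value outside its range is refused whole. OPENING is the finger opening in m, from 0 to 0.0854, set as the call begins (- or left out, the last holds). The fingers move at their own pace and stop on an object; FORCE is the grip in N (left out, the last holds). Time passes only in rows, so rows that repeat a pose let the fingers close. It gives the time, the measured TCP pose, the force, the opening and the grip force at its end, in the units of the state.
- get_state(): the state, without advancing time (a new reading comes with each control period).
- camera(name): name is "side" or "top"; returns a dict with "color" (480x640x3 uint8, red, green, blue), "fx", "fy", "cx", "cy" (pixels), "extrinsics" (4x4, takes a point from camera to world coordinates). Camera axes: x right, y down, z forward; pixel columns grow to the right and rows downward; lengths in m; the calibration is good to about 2 mm. A picture is of the moment at which its call begins. There is no depth.
- close_job(): hands the job in; it is judged then, once.
The state is a dict: "t": time; "joints": joint angles; "qvel": joint speeds; "joint_torque": joint torques, N m; "eef_pos": TCP position; "orientation": TCP orientation; "ft_force": force on the tool from outside, world axes, zero at the start; "torque": the same for the moment, N m; "grip_width": finger opening in m; "grasp_force": force on a finger pad.
Only numpy, scipy, OpenCV 4.12 (cv2) and the standard library are available. Lean on these libraries where they do the work, as an engineer would, in place of code of your own. Each camera call takes 0.05 s, during which the arm holds its last target. There are 200 camera calls.

## Working session

There is one attempt and no reset: what is moved stays moved. The work goes in short steps, Python scripts to look and compute and a shell command to move; the robot and the scene stay as the last step left them, time stands still between calls to the robot, and variables do not carry over. Pictures are saved under pics/ and viewed, at most 10 in all, crops included, and the job is handed in when it is done.

```bash
mkdir -p pics; cat > h.py <<'E'
from rig import *
import numpy as np, cv2
def ray(c,u,v):
    E=np.array(c["extrinsics"]); d=E[:3,:3]@np.array([(u-c["cx"])/c["fx"],(v-c["cy"])/c["fy"],1]); return E[:3,3],d
def onz(c,u,v,z):
    o,d=ray(c,u,v); return o+d*(z-o[2])/d[2]
def proj(c,p):
    E=np.linalg.inv(np.array(c["extrinsics"])); q=E[:3,:3]@np.array(p)+E[:3,3]; return [c["fx"]*q[0]/q[2]+c["cx"],c["fy"]*q[1]/q[2]+c["cy"]]
def save(n,im): cv2.imwrite("pics/"+n+".png",cv2.cvtColor(im,cv2.COLOR_RGB2BGR))
E
python3 - <<'E'
from h import *
for n in("top","side"):
    c=camera(n); save(n+"0",c["color"]); print(n,c["fx"],np.round(c["extrinsics"],3).tolist())
s=get_state(); print(s["t"],s["eef_pos"],s["orientation"],s["grip_width"])
E
```

```text
top 565.9319220774819 [[0.026, -0.994, 0.108, 0.452], [-1.0, -0.024, 0.019, -0.003], [-0.016, -0.108, -0.994, 1.426], [0.0, 0.0, 0.0, 1.0]]
side 580.6406944042238 [[-0.691, -0.398, 0.604, -0.238], [-0.723, 0.368, -0.585, 0.787], [0.011, -0.841, -0.542, 0.832], [0.0, 0.0, 0.0, 1.0]]
0.1 [ 0.23225449 -0.58002401  0.23079637] [-3.14063384e+00 -9.20304994e-05  3.80808408e-01] 0.08520006463962172
```

View pics/top0.png

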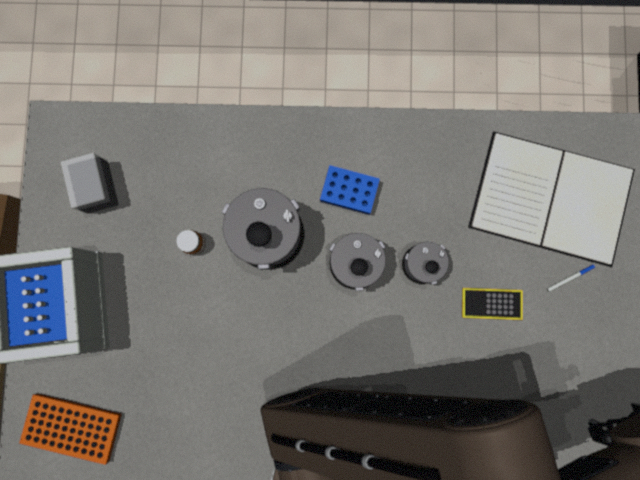

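View pics/side0.png

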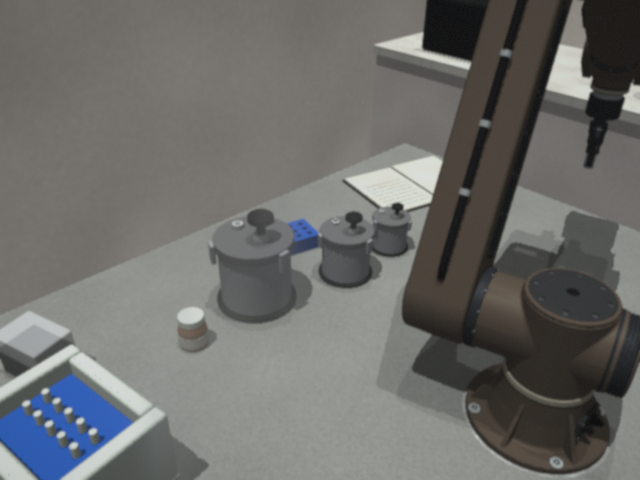

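The top view shows three canister look-alikes: large at (263,228), middle at (357,262) and small at (427,262). The middle one is meant. Its plunger is at (359,267), with the pin near (357,244) and the vent near (378,253). In the side view its knob is at (353,219).

```bash
python3 - <<'E'
from h import *
C={n:camera(n) for n in("top","side")}
R={}
for n,(x,y,w,h) in dict(top=(340,250,40,36),side=(335,205,35,24)).items():
    g=cv2.cvtColor(C[n]["color"],cv2.COLOR_RGB2GRAY)[y:y+h,x:x+w]
    m=(g<45).astype(np.uint8)
    k,l,s,ce=cv2.connectedComponentsWithStats(m); i=1+np.argmax(s[1:,4]); R[n]=ce[i]+[x,y]; print(n,s[i],R[n])
c=C["top"];print("knob z.162",onz(c,*R["top"],.162),"pin z.134",onz(c,357,244,.134),"vent z.141",onz(c,377.5,253,.141))
p=onz(c,*R["top"],.162); print("side reproj of knob .170/.16/.152",[proj(C["side"],[p[0],p[1],z]) for z in(.17,.16,.152)])
# lid diameter check
for u in (328,386): print(onz(c,u,262,.124))
a=cv2.resize(C["top"]["color"][222:302,317:397],None,fx=5,fy=5,interpolation=cv2.INTER_CUBIC)
b=cv2.resize(C["side"]["color"][195:295,300:400],(400,400),interpolation=cv2.INTER_CUBIC)
save("crop1",np.hstack([a,b]))
E
```

```text
top [ 11   9  17  16 221] [359.08144796 266.53393665]
side [18 18  1  1  1] [353. 223.]
knob z.162 [ 0.52341544 -0.06751745  0.162     ] pin z.134 [ 0.5765156  -0.06322072  0.134     ] vent z.141 [ 0.55642709 -0.10984714  0.141     ]
side reproj of knob .170/.16/.152 [[np.float64(354.5255098340186), np.float64(213.699934406087)], [np.float64(354.3272909942656), np.float64(217.49570249309417)], [np.float64(354.1698797062083), np.float64(220.51003122434483)]]
[0.53420834 0.00224148 0.124     ]
[ 0.53753968 -0.1310833   0.124     ]
```

View pics/crop1.png

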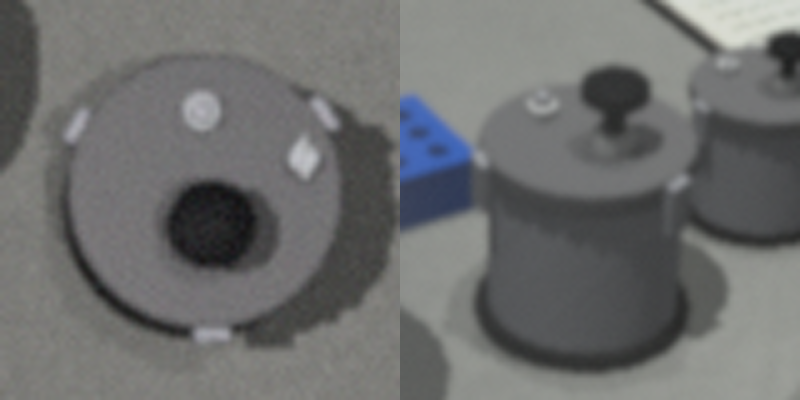

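The knob is at (0.523, -0.068). It lies 53 mm from the pin and 54 mm from the vent, the lid measures about 133 mm, and the reprojection into the side view matches, so the sizes agree. The crop confirms the middle canister: knob at (210,225), pin at (202,110) and vent at (304,158). I'll move above it with the fingers shut.

```bash
python3 -m handwheel '[{"dp":[0.461,-0.368,0],"rotation":[0,0,0]},{"dp":[0.461,-0.368,0],"rotation":[0,0,0]},{"dp":[0.461,-0.368,0],"rotation":[0,0,0]},{"dp":[0.461,-0.368,0],"rotation":[0,0,0]},{"dp":[0.461,-0.368,0],"rotation":[0,0,0]},{"dp":[0.461,-0.368,0],"rotation":[0,0,0]},{"dp":[0.461,-0.368,0],"rotation":[0,0,0]},{"dp":[0.461,-0.368,0],"rotation":[0,0,0]},{"dp":[0.461,-0.368,0],"rotation":[0,0,0]},{"dp":[0.461,-0.368,0],"rotation":[0,0,0]},{"dp":[0.461,-0.368,0],"rotation":[0,0,0]},{"dp":[0.461,-0.368,0],"rotation":[0,0,0]},{"dp":[0.461,-0.368,0],"rotation":[0,0,0]},{"dp":[0.461,-0.368,0],"rotation":[0,0,0]}]' 0 20
python3 - <<'E'
from h import *
s=get_state(); print(s["t"],s["eef_pos"],s["orientation"],s["grip_width"],s["ft_force"])
c=camera("side"); save("side1",cv2.resize(c["color"][100:300,240:480],(720,600),interpolation=cv2.INTER_CUBIC))
E
```

```text
t: 1.95
eef_pos: [0.5233, -0.0681, 0.2314]
orientation: [3.141, -0.0, 0.379]
ft_force: [0.5, 0.0, -0.1]
grip_width: -0.0001
grasp_force: 0.0
1.95 [ 0.52328233 -0.0680835   0.23139451] [ 3.14134893e+00 -8.99315533e-05  3.79489082e-01] -0.00012144463665968787 [ 0.4847669   0.04247915 -0.12673411]
```

View pics/side1.png

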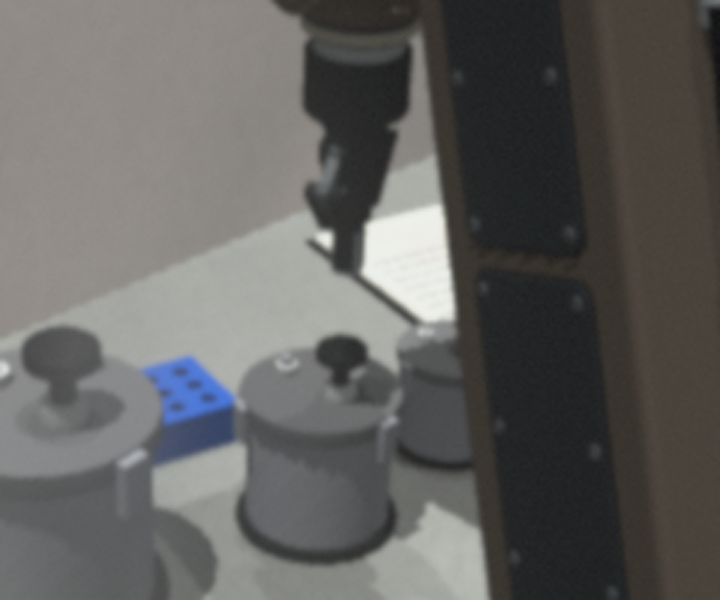

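The shut fingertips at (345,270) stand above the knob at (342,345). I'll make a careful first press.

```bash
python3 -m handwheel '[{"dp":[0,0,0.05],"rotation":[0,0,0]},{"dp":[0,0,0.06],"rotation":[0,0,0]},{"dp":[0,0,0.066],"rotation":[0,0,0]},{"dp":[0,0,0.072],"rotation":[0,0,0]},{"dp":[0,0,0.077],"rotation":[0,0,0]},{"dp":[0,0,0.079],"rotation":[0,0,0]},{"dp":[0,0,0.079],"rotation":[0,0,0]},{"dp":[0,0,0.079],"rotation":[0,0,0]}]'
python3 - <<'E'
from h import *
c=camera("side"); save("side2",cv2.resize(c["color"][160:280,290:410],(600,600),interpolation=cv2.INTER_CUBIC))
E
```

```text
t: 3.0
eef_pos: [0.5238, -0.0675, 0.1537]
orientation: [3.14, -0.001, 0.381]
ft_force: [-3.7, -0.5, 7.2]
grip_width: 0.0002
grasp_force: 3.7
```

View pics/side2.png

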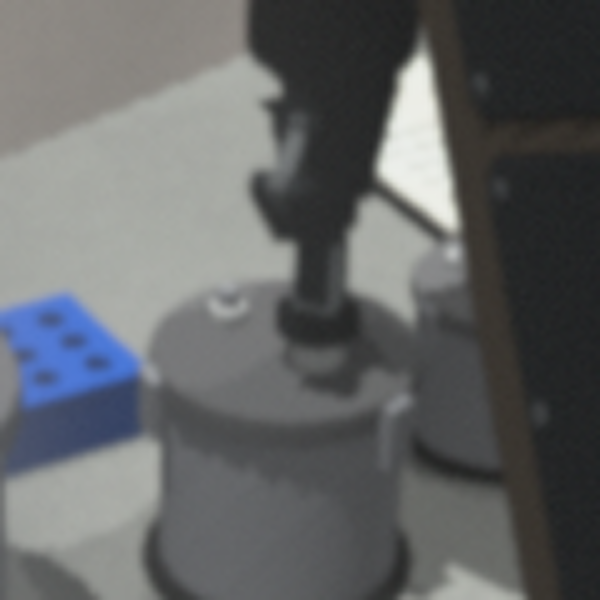

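The knob at (318,320) is pressed close to the lid with the fingertips centred on it. At 7 N it isn't quite on the stop, so I'll go slightly deeper, then release.

```bash
python3 -m handwheel '[{"dp":[0,0,0.002],"rotation":[0,0,0]},{"dp":[0,0,0.003],"rotation":[0,0,0]},{"dp":[0,0,0.003],"rotation":[0,0,0]}]'
python3 -m handwheel '[{"dp":[0,0,-0.012],"rotation":[0,0,0]},{"dp":[0,0,-0.027],"rotation":[0,0,0]},{"dp":[0,0,-0.031],"rotation":[0,0,0]},{"dp":[0,0,-0.031],"rotation":[0,0,0]},{"dp":[0,0,-0.031],"rotation":[0,0,0]},{"dp":[0,0,-0.031],"rotation":[0,0,0]}]'
```

```text
t: 3.42
eef_pos: [0.524, -0.0675, 0.1519]
orientation: [3.14, -0.002, 0.381]
ft_force: [-8.1, 0.6, 22.0]
grip_width: -0.0003
grasp_force: 11.0
t: 4.18
eef_pos: [0.5234, -0.0672, 0.1798]
orientation: [-3.141, 0.001, 0.381]
ft_force: [0.8, -1.0, -0.3]
grip_width: 0.0001
grasp_force: 0.0
```

It reaches the solid stop at 0.152 with 22 N. Two strokes per call from here.

```bash
python3 -m handwheel '[{"dp":[0,0,0.012],"rotation":[0,0,0]},{"dp":[0,0,0.022],"rotation":[0,0,0]},{"dp":[0,0,0.03],"rotation":[0,0,0]},{"dp":[0,0,0.03],"rotation":[0,0,0]},{"dp":[0,0,0.03],"rotation":[0,0,0]},{"dp":[0,0,0.015],"rotation":[0,0,0]},{"dp":[0,0,0],"rotation":[0,0,0]},{"dp":[0,0,0],"rotation":[0,0,0]},{"dp":[0,0,0],"rotation":[0,0,0]},{"dp":[0,0,0],"rotation":[0,0,0]},{"dp":[0,0,0.012],"rotation":[0,0,0]},{"dp":[0,0,0.022],"rotation":[0,0,0]},{"dp":[0,0,0.03],"rotation":[0,0,0]},{"dp":[0,0,0.03],"rotation":[0,0,0]},{"dp":[0,0,0.03],"rotation":[0,0,0]},{"dp":[0,0,0.015],"rotation":[0,0,0]},{"dp":[0,0,0],"rotation":[0,0,0]},{"dp":[0,0,0],"rotation":[0,0,0]},{"dp":[0,0,0],"rotation":[0,0,0]},{"dp":[0,0,0],"rotation":[0,0,0]}]'
python3 - <<'E'
from h import *
c=camera("side"); save("side3",cv2.resize(c["color"][160:280,290:410],(600,600),interpolation=cv2.INTER_CUBIC))
E
```

```text
t: 6.68
eef_pos: [0.5233, -0.0672, 0.1796]
orientation: [-3.141, 0.001, 0.381]
ft_force: [0.1, 0.4, 0.1]
grip_width: -0.0002
grasp_force: 0.0
```

View pics/side3.png

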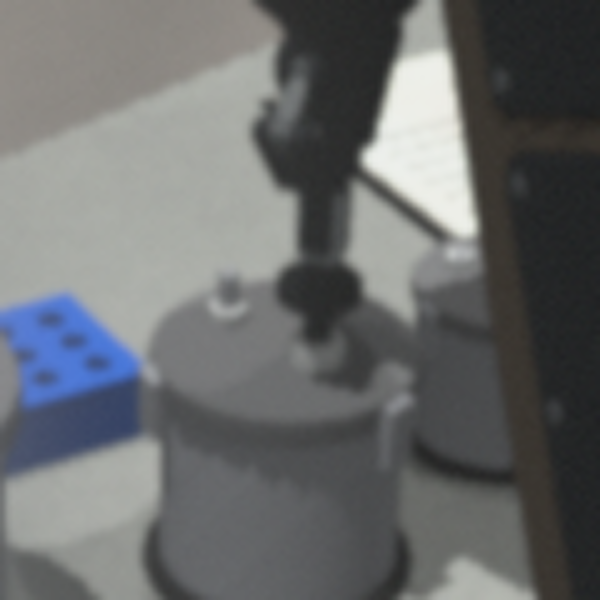

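The plunger is back up, with the knob at (320,290), and the pin has risen to about (230,275). Next: four more strokes, plus a spare pair later.

```bash
python3 -m handwheel '[{"dp":[0,0,0.012],"rotation":[0,0,0]},{"dp":[0,0,0.022],"rotation":[0,0,0]},{"dp":[0,0,0.03],"rotation":[0,0,0]},{"dp":[0,0,0.03],"rotation":[0,0,0]},{"dp":[0,0,0.03],"rotation":[0,0,0]},{"dp":[0,0,0.015],"rotation":[0,0,0]},{"dp":[0,0,0],"rotation":[0,0,0]},{"dp":[0,0,0],"rotation":[0,0,0]},{"dp":[0,0,0],"rotation":[0,0,0]},{"dp":[0,0,0],"rotation":[0,0,0]},{"dp":[0,0,0.012],"rotation":[0,0,0]},{"dp":[0,0,0.022],"rotation":[0,0,0]},{"dp":[0,0,0.03],"rotation":[0,0,0]},{"dp":[0,0,0.03],"rotation":[0,0,0]},{"dp":[0,0,0.03],"rotation":[0,0,0]},{"dp":[0,0,0.015],"rotation":[0,0,0]},{"dp":[0,0,0],"rotation":[0,0,0]},{"dp":[0,0,0],"rotation":[0,0,0]},{"dp":[0,0,0],"rotation":[0,0,0]},{"dp":[0,0,0],"rotation":[0,0,0]}]'
python3 -m handwheel '[{"dp":[0,0,0.012],"rotation":[0,0,0]},{"dp":[0,0,0.022],"rotation":[0,0,0]},{"dp":[0,0,0.03],"rotation":[0,0,0]},{"dp":[0,0,0.03],"rotation":[0,0,0]},{"dp":[0,0,0.03],"rotation":[0,0,0]},{"dp":[0,0,0.015],"rotation":[0,0,0]},{"dp":[0,0,0],"rotation":[0,0,0]},{"dp":[0,0,0],"rotation":[0,0,0]},{"dp":[0,0,0],"rotation":[0,0,0]},{"dp":[0,0,0],"rotation":[0,0,0]},{"dp":[0,0,0.012],"rotation":[0,0,0]},{"dp":[0,0,0.022],"rotation":[0,0,0]},{"dp":[0,0,0.03],"rotation":[0,0,0]},{"dp":[0,0,0.03],"rotation":[0,0,0]},{"dp":[0,0,0.03],"rotation":[0,0,0]},{"dp":[0,0,0.015],"rotation":[0,0,0]},{"dp":[0,0,0],"rotation":[0,0,0]},{"dp":[0,0,0],"rotation":[0,0,0]},{"dp":[0,0,0],"rotation":[0,0,0]},{"dp":[0,0,0],"rotation":[0,0,0]}]'
python3 -m handwheel '[{"dp":[0,0,0.012],"rotation":[0,0,0]},{"dp":[0,0,0.022],"rotation":[0,0,0]},{"dp":[0,0,0.03],"rotation":[0,0,0]},{"dp":[0,0,0.031],"rotation":[0,0,0]},{"dp":[0,0,0.031],"rotation":[0,0,0]},{"dp":[0,0,0.015],"rotation":[0,0,0]},{"dp":[0,0,0],"rotation":[0,0,0]},{"dp":[0,0,0],"rotation":[0,0,0]},{"dp":[0,0,0],"rotation":[0,0,0]},{"dp":[0,0,0],"rotation":[0,0,0]},{"dp":[0,0,0.012],"rotation":[0,0,0]},{"dp":[0,0,0.022],"rotation":[0,0,0]},{"dp":[0,0,0.03],"rotation":[0,0,0]},{"dp":[0,0,0.031],"rotation":[0,0,0]},{"dp":[0,0,0.031],"rotation":[0,0,0]},{"dp":[0,0,0.015],"rotation":[0,0,0]},{"dp":[0,0,0],"rotation":[0,0,0]},{"dp":[0,0,-0.03],"rotation":[0,0,0]},{"dp":[0,0,-0.05],"rotation":[0,0,0]},{"dp":[0,0,-0.05],"rotation":[0,0,0]}]'
python3 - <<'E'
from h import *
c=camera("side"); save("side4",cv2.resize(c["color"][160:280,290:410],(600,600),interpolation=cv2.INTER_CUBIC))
print([proj(c,[.5765,-.0632,z]) for z in(.132,.162)])
E
```

```text
t: 9.22
eef_pos: [0.5232, -0.0672, 0.1796]
orientation: [-3.141, 0.001, 0.381]
ft_force: [-0.1, 0.0, -0.2]
grip_width: -0.0003
grasp_force: 0.0
t: 11.72
eef_pos: [0.5232, -0.0672, 0.1796]
orientation: [-3.141, 0.001, 0.381]
ft_force: [-0.4, 0.2, -0.1]
grip_width: -0.0001
grasp_force: 0.0
t: 14.22
eef_pos: [0.5237, -0.0673, 0.2309]
orientation: [3.141, -0.001, 0.381]
ft_force: [0.3, -0.4, -0.3]
grip_width: -0.0001
grasp_force: 0.0
[[np.float64(336.1103017021076), np.float64(219.94416555693437)], [np.float64(336.47121954538494), np.float64(208.8713362964321)]]
```

View pics/side4.png

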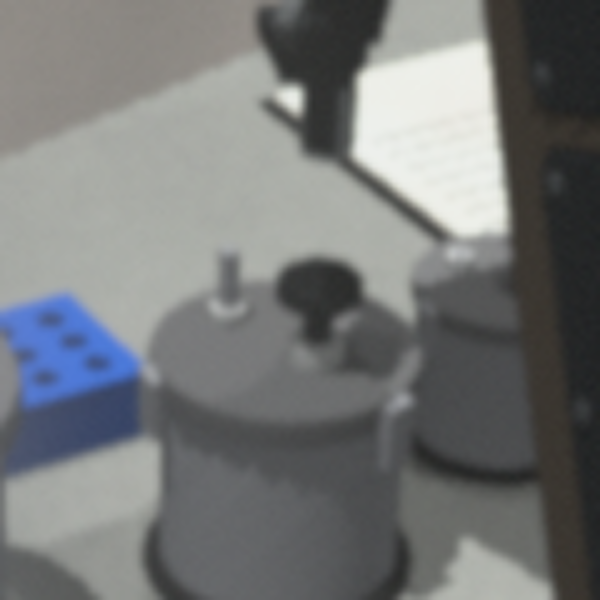

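The pin now stands at (230,250), near the predicted full-out position of about (230,246), and the plunger is up. I'll add two spare strokes and check whether the pin still moves.

```bash
cat > pin.py <<'E'
from h import *
c=[camera("side")["color"].astype(float) for _ in range(8)]
g=np.mean(c,0).mean(2); print("column", np.round(g[203:224,334:338].mean(1)).astype(int))
E
python3 pin.py
python3 -m handwheel '[{"dp":[0,0,0.05],"rotation":[0,0,0]},{"dp":[0,0,0.06],"rotation":[0,0,0]},{"dp":[0,0,0.07],"rotation":[0,0,0]},{"dp":[0,0,0.078],"rotation":[0,0,0]},{"dp":[0,0,0.082],"rotation":[0,0,0]},{"dp":[0,0,0.082],"rotation":[0,0,0]},{"dp":[0,0,0.082],"rotation":[0,0,0]}]'
python3 -m handwheel '[{"dp":[0,0,-0.015],"rotation":[0,0,0]},{"dp":[0,0,-0.031],"rotation":[0,0,0]},{"dp":[0,0,-0.031],"rotation":[0,0,0]},{"dp":[0,0,-0.031],"rotation":[0,0,0]},{"dp":[0,0,-0.031],"rotation":[0,0,0]},{"dp":[0,0,-0.02],"rotation":[0,0,0]},{"dp":[0,0,-0.01],"rotation":[0,0,0]},{"dp":[0,0,0],"rotation":[0,0,0]},{"dp":[0,0,0],"rotation":[0,0,0]},{"dp":[0,0,0],"rotation":[0,0,0]},{"dp":[0,0,-0.015],"rotation":[0,0,0]},{"dp":[0,0,-0.031],"rotation":[0,0,0]},{"dp":[0,0,-0.08],"rotation":[0,0,0]},{"dp":[0,0,-0.08],"rotation":[0,0,0]},{"dp":[0,0,-0.08],"rotation":[0,0,0]},{"dp":[0,0,-0.08],"rotation":[0,0,0]}]'
python3 pin.py
```

```text
column [168 168 169 170 171 170 166 152 130 117 113 113 112 110 106 104 108 123
 146 154 136]
t: 15.55
eef_pos: [0.5238, -0.0673, 0.1517]
orientation: [3.14, -0.002, 0.381]
ft_force: [-10.3, 2.2, 34.0]
grip_width: -0.0002
grasp_force: 16.5
t: 17.55
eef_pos: [0.523, -0.0672, 0.2268]
orientation: [-3.14, 0.002, 0.381]
ft_force: [-1.2, -0.3, 0.1]
grip_width: -0.0
grasp_force: 0.0
column [168 168 169 170 171 171 165 150 128 116 113 113 112 110 106 104 108 123
 146 154 136]
```

The pin did not move in the two extra strokes, both on the solid stop, so it is fully out. The fingers are clear of the plunger.

```bash
python3 -c "
from rig import *
print(close_job())"
```

```text
the job is handed in; nothing more can be done
None
```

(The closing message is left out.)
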